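Log the stain in use on the console

ROBOT

A 6-joint arm with a two-finger parallel gripper is mounted at the origin on a cart in front of the work surface, level with it; the furniture and walls round the work are solid. World frame = base frame: x ahead of the robot, y to its left, z up, the work surface at z = 0. Lengths are in m, angles in rad, forces in N, time in s.
With the tool pointing down it reaches from about 0.3 to 0.875 m from the base axis. Payload 6.4 kg.
Tool frame: the origin (TCP) lies between the finger pads; the fingertips stand 11 mm ahead of it and the grasp point (between the pads) lies 8 mm behind it (ctrl.tcp_to_tips is the y of the fingertips in the tool frame, in m); y points along the fingers, x is the direction in which the jaws open and shut, and the axes are right-handed (so a half turn about y gives the same grasp; the last joint's range is limited). The gripper opens to 85 mm and grips with 20 to 120 N. Pads are 22 mm wide; open, the fingers measure 114 mm over their backs; the gripper's body (76 mm by 85 mm) begins 54 mm behind the grasp point. The pads swing forward as they close: fully open they stand 13 mm farther back than shut.
Start: joints at [-1.547, 0.181, 1.607, -0, 1.354, -0.206], TCP at [0.131, -0.56, 0.242] pointing down, gripper open.
Joint ranges: [-2.99, 2.99], [-0.89, 2.07], [0.3, 2.58], [-1.14, 4.28], [0, 2.63], [-3.12, 3.12]. Speed limits (rad/s): [2.57, 2.57, 3.01, 3.14, 3.14, 3.14].

INTERFACE

Orientations are given as a unit quaternion [w, x, y, z].
In Python, from bench import ctrl gives the robot as it stands.
- The arm moves only by the tool apply_moves, never from a script. Its argument "plan" is text: rows parted by semicolons, each of 7 numbers parted by spaces: the shift along the tool's x, y, z each as a share of 0.05 m, from -1 to 1, then the turn, a rotation vector about the tool's x, y, z each as a share of 0.12 rad, from -1 to 1, then the opening, from 0 (shut) to 1 (fully open). In form: dx dy dz wx wy wz claw; .... A call has exactly 5 rows; each row shifts and turns the commanded pose from where the row before left it, along the tool's axes as they then stand; what a row does not reach is not made up. A row lasts 1/10 s, in which the tool goes at most 50 mm and 8.59 degrees, less where a joint would pass 70% of its speed; a pose out of reach is approached as far as the arm can. A call with a number of a shift or a turn outside -1 to 1 is refused whole. A call with a gripper value outside its range is refused whole. The fingers move at their own pace and stop on an object; the grip force is fixed at half the most. Time passes only in rows, so rows that do not move let the fingers close, or fill a call up. It gives the time, the measured TCP pose, the force and the opening at its end, in the units of the state.
- ctrl.get_obs(): the state, without advancing time (a new reading comes with each control period).
- ctrl.camera(name): name is "side" or "top"; returns the picture (420x560x3 uint8, red, green, blue); there is no depth.
- ctrl.get_calibration(name): a dict with "intrinsics" (3x3 intrinsics, pixels), "R" (3x3) and "t" (3): a world point X has camera coordinates R X + t. Camera axes: x right, y down, z forward; pixel columns grow to the right and rows downward; lengths in m; the calibration is good to about 2 mm. A picture is of the moment at which its call begins. get_calibration takes no time and is no camera call.
- ctrl.hand_in(): hands the job in, once; it reports no verdict.
Trained networks look in the newest picture that a camera, given by its name, has taken for a name from the list of things; names that differ only in an ending like _2 or _b are one class to them, and where a whole thing is asked for, a point or a joint stands for the part that bears it (a point fixed in the world has none). Each returns a list of dicts, best first, with "score" (0 to 1); they miss things now and then, are a little off and sometimes report something else, mostly with a low value. They report only what shows in the picture. A call takes as long as a camera call.
- ctrl.recognise(camera, target): "point" ([x, y, z] in m, in world coordinates, good to about 4 mm: the middle of the surface that is visible of it).
The state is a dict: "time_s": time; "q": joint angles; "dq": joint speeds; "joint_efforts": joint torques, N m; "eef_pos": TCP position; "eef_rot": TCP orientation; "wrist_force": force on the tool from outside, world axes, zero at the start; "torque": the same for the moment, N m; "opening": opening from 0.0 (shut) to 1.0 (fully open).
Only numpy, scipy, OpenCV 4.12 (cv2) and the standard library are available. Lean on these libraries where they do the work, as an engineer would, in place of code of your own. Each camera call takes 0.05 s, during which the arm holds its last target.

TASK

One stain bottle stands in the yellow ring on the steel tray. With the fingertips, gently press the console key of the same colour as that bottle's cap down, well past half its travel, and let it come up, then do the same with the black enter key, and withdraw. Do not press the other colour keys, do not touch the bottles, and leave the stapler and notepad where they lie.

Things in the scene. Friction and masses are not known exactly. Their poses are not given: they have to be found in the camera images.
- key_blue_top (a point): centre of the top face of the round blue key on the console, 28 mm across; the key goes straight down (-z) when pressed. The three colour keys stand in one row, neighbours 64 mm apart, in an order that changes
- key_blue (a joint): how far the blue key is pressed, m: 0 = up, 0.010 = fully down, registers from 0.005; a spring brings it back up, about 1.5 N at first, 5 N at full travel
- key_red_top (a point): centre of the top face of the round red key on the console, 28 mm across; the key goes straight down (-z) when pressed. The three colour keys stand in one row, neighbours 64 mm apart, in an order that changes
- key_red (a joint): how far the red key is pressed, m: 0 = up, 0.010 = fully down, registers from 0.005; a spring brings it back up, about 1.5 N at first, 5 N at full travel
- key_white_top (a point): centre of the top face of the round white key on the console, 28 mm across; the key goes straight down (-z) when pressed. The three colour keys stand in one row, neighbours 64 mm apart, in an order that changes
- key_white (a joint): how far the white key is pressed, m: 0 = up, 0.010 = fully down, registers from 0.005; a spring brings it back up, about 1.5 N at first, 5 N at full travel
- key_enter_top (a point): centre of the top face of the round black enter key on the console, 34 mm across, in front of the row of colour keys (60 mm nearer the robot); goes straight down when pressed
- key_enter (a joint): how far the black enter key is pressed, m: 0 = up, 0.010 = fully down, registers from 0.005; springs back, about 1.5 N at first, 5 N at full travel
- console: logging console, white housing with a grey top, 170 x 210 mm, 30 mm high, a dark blank display along its far edge, heavy, does not move; four round keys in low grey collars stand on it, the keys standing 14 mm proud of the collars and 64 mm (colour keys) from one another, their tops, when up, 56 mm above the worktop; origin at the centre of its underside, x away from the robot
- tray: narrow steel tray, 230 x 70 mm, 12 mm high at the rim, floor 6 mm above the worktop, left of the console, does not move; origin at the centre of its underside, its length along its x; three bottles stand on it
- marked_place (a point): centre of the yellow ring (54 mm across) on the floor of the tray, near the tray's end nearest the robot, 80 mm from its centre; exactly one bottle stands in this ring, the two others stand further back on the tray
- stain_blue: white dropper bottle with a blue cap and a blue band on its label, 36 mm across, 97 mm high, standing loose on the tray; origin at the centre of its underside, z up
- stain_pink: white dropper bottle with a red cap and a pink band on its label, 36 mm across, 97 mm high, standing loose on the tray; origin at the centre of its underside, z up
- stain_fix: white dropper bottle with a white cap and a green band on its label, 36 mm across, 97 mm high, standing loose on the tray; origin at the centre of its underside, z up
- stapler: red stapler lying loose on the worktop right of the console, 30 x 125 x 40 mm, origin at the centre of its underside; not part of the work
- notepad: yellow notepad, 76 x 76 x 18 mm, lying loose on the worktop right of the console, origin at the centre of its underside; not part of the work

How it is judged:
By the outcome, as a careful person would: the job done as asked, in the order asked, and still so for the second after the job is handed in, with the robot touching nothing.
It also fails if it takes over 38 s, if anything falls off the work surface, if the arm or the gripper's body presses on something with over 40 N, if the wrist force passes 120 N, or if a joint passes its speed limit or range.

## Working session

There is one attempt and no reset: what is moved stays moved. The work goes in short steps, Python scripts to look and compute and a tool call to move; the robot and the scene stay as the last step left them, time stands still between calls to the robot, and variables do not carry over. Pictures are saved under pics/ and viewed, and the job is handed in when it is done.

Besides the shell and the picture viewer there is one more tool, called after "Emit:" as name(argument=value, ...) on one line, values as JSON. apply_moves: Moves the arm, as the interface text tells. Shift numbers are shares of 0.05 m and turn numbers shares of 0.12 rad, none past 1 either way. Its arguments: {"type":"object","properties":{"plan":{"type":"string"}},"required":["plan"]}

```bash
mkdir -p pics; python3 - <<'E'
from bench import ctrl
import cv2
for n in ("side","top"):
    cv2.imwrite(f"pics/{n}0.png",ctrl.camera(n)[:,:,::-1])
    print(ctrl.get_calibration(n))
o=ctrl.get_obs();print({k:o[k] for k in("time_s","eef_pos","eef_rot","wrist_force","opening")},ctrl.tcp_to_tips)
for c in("top","side"):
  for t in("key_blue_top","key_red_top","key_white_top","key_enter_top","stain_blue","stain_pink","stain_fix","console","tray"):
    r=ctrl.recognise(c,t); print(c,t,[(([round(float(v),4) for v in d["point"]]),round(d["score"],2)) for d in r[:2]])
print(ctrl.get_obs()["time_s"])
E
```

```text
{'intrinsics': array([[534.98147388,   0.        , 277.89834868],
       [  0.        , 534.98147388, 208.54955998],
       [  0.        ,   0.        ,   1.        ]]), 'R': array([[-0.83758098, -0.54578741,  0.02396269],
       [-0.28745858,  0.40299386, -0.86888636],
       [ 0.46457042, -0.73465097, -0.49443127]]), 't': array([0.39765667, 0.21104188, 1.32541471])}
{'intrinsics': array([[425.52970471,   0.        , 281.80240954],
       [  0.        , 425.52970471, 214.0864248 ],
       [  0.        ,   0.        ,   1.        ]]), 'R': array([[-0.01359681, -0.99978484,  0.01566531],
       [-0.99389356,  0.01179767, -0.10971053],
       [ 0.10950211, -0.01706136, -0.99384013]]), 't': array([-0.0313026 ,  0.49685949,  1.00567221])}
{'time_s': 0.1, 'eef_pos': array([ 0.13095342, -0.55941024,  0.24145896]), 'eef_rot': array([ 0.55444995, -0.5535761 ,  0.43975303, -0.43903989]), 'wrist_force': array([ 0.0754931 ,  0.05705966, -0.44628366]), 'opening': 1.000511625453805} 0.011
top key_blue_top [([0.4797, 0.2805, 0.004], 0.3)]
top key_red_top []
top key_white_top [([0.5004, 0.2821, 0.0
[... 167 characters left out ...]
 0.0564], 0.39)]
top stain_pink [([0.5016, 0.28, 0.0663], 0.8)]
top stain_fix [([0.5681, 0.264, 0.0684], 0.8)]
top console [([0.4613, 0.0126, 0.0335], 0.61)]
top tray [([0.4797, 0.277, 0.0089], 0.59)]
side key_blue_top []
side key_red_top [([0.4782, -0.0418, 0.0571], 0.43)]
side key_white_top []
side key_enter_top [([0.4286, 0.0279, 0.0554], 0.58)]
side stain_blue [([0.4106, 0.3104, 0.0539], 0.59)]
side stain_pink [([0.4961, 0.298, 0.0502], 0.95), ([0.5211, -0.3301, 0.0329], 0.72)]
side stain_fix [([0.562, 0.2751, 0.0626], 0.43), ([0.4776, -0.0401, 0.0527], 0.32)]
side console [([0.4448, 0.0615, 0.0337], 0.93)]
side tray [([0.4553, 0.3049, 0.0065], 0.89), ([0.4286, 0.024, 0.0599], 0.53)]
1.0
```

View pics/side0.png

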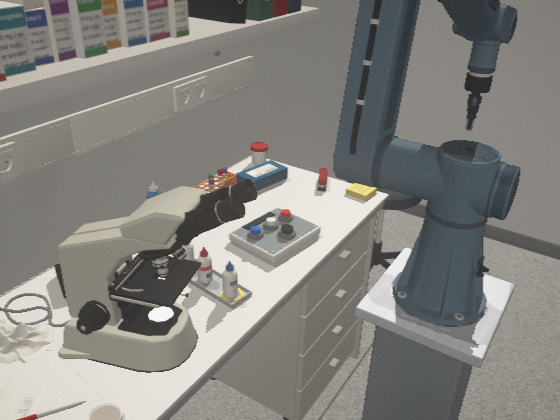

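View pics/top0.png

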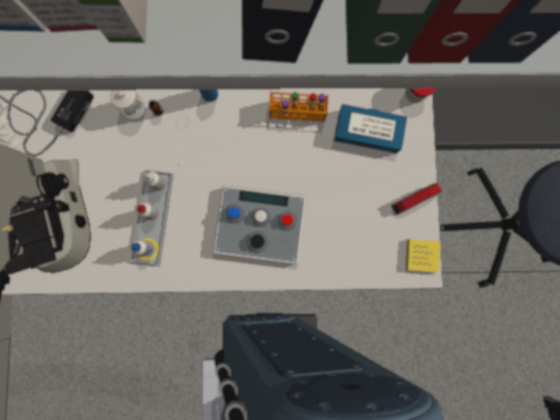

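The blue-capped bottle stands in the yellow ring (top view, about 143,248). The blue key is the left one at about (233,213), and enter is at about (257,241). Next I'll locate the keys precisely from both views.

```bash
cat > h.py <<'E'
import numpy as np,cv2
from bench import ctrl
C={n:ctrl.get_calibration(n) for n in("side","top")}
def onplane(n,px,z):
    c=C[n];d=c["R"].T@np.linalg.inv(c["intrinsics"])@np.array([px[0],px[1],1.]);o=-c["R"].T@c["t"]
    return o+d*(z-o[2])/d[2]
def tri(ps,pt):
    P=[C[n]["intrinsics"]@np.c_[C[n]["R"],C[n]["t"]] for n in("side","top")]
    X=cv2.triangulatePoints(P[0],P[1],np.array(ps,float).reshape(2,1),np.array(pt,float).reshape(2,1)).ravel();return X[:3]/X[3]
def proj(n,X):
    c=C[n];p=c["intrinsics"]@(c["R"]@np.array(X)+c["t"]);return p[:2]/p[2]
E
python3 - <<'E'
from h import *
t=cv2.imread("pics/top0.png");s=cv2.imread("pics/side0.png")
cv2.imwrite("pics/tz.png",cv2.resize(t[180:270,205:315],None,fx=7,fy=6.6,interpolation=cv2.INTER_CUBIC)[:600])
cv2.imwrite("pics/sz.png",cv2.resize(s[195:265,225:325],None,fx=8,fy=8,interpolation=cv2.INTER_CUBIC))
def blob(im,f,box):
    x0,y0,x1,y1=box;h=cv2.cvtColor(im[y0:y1,x0:x1],cv2.COLOR_BGR2HSV)
    m=f(h.astype(int)).astype(np.uint8);n,l,st,ce=cv2.connectedComponentsWithStats(m)
    i=1+np.argmax(st[1:,4]);return ce[i]+[x0,y0],st[i]
bl=lambda h:(h[...,0]>105)&(h[...,0]<130)&(h[...,1]>130)&(h[...,2]>60)
rd=lambda h:((h[...,0]<8)|(h[...,0]>172))&(h[...,1]>130)
bk=lambda h:(h[...,2]<60)
wh=lambda h:(h[...,2]>165)&(h[...,1]<60)
for nm,f,tb,sb in(("blue",bl,(222,203,245,225),(244,222,265,242)),("red",rd,(276,208,298,230),(276,206,296,224)),("black",bk,(246,230,270,252),(276,220,300,242)),("white",wh,(250,205,272,227),(262,214,280,232))):
    a,sa=blob(t,f,tb);b,sb_=blob(s,f,sb)
    print(nm,a.round(1),sa[2:],b.round(1),sb_[2:],tri(b,a).round(4),onplane("top",a,.054).round(4),onplane("side",b,.053).round(4))
E
```

```text
blue [233.6 212.2] [ 12  11 104] [255.  227.9] [ 9  5 35] [0.5005 0.0774 0.0517] [0.4992 0.0767 0.054 ] [0.5    0.0793 0.053 ]
red [287.  219.3] [ 11  12 105] [285.4 212.2] [ 8  8 43] [ 0.4818 -0.0492  0.0483] [ 0.4809 -0.0493  0.054 ] [ 0.4779 -0.0422  0.053 ]Traceback (most recent call last):
  File "<stdin>", line 14, in <module>
  File "<stdin>", line 8, in blob
    return _wrapfunc(a, 'argmax', axis=axis, out=out, **kwds)
    return bound(*args, **kwds)
ValueError: attempt to get argmax of an empty sequence
```

```bash
python3 -c "
from h import *
from scipy.spatial.transform import Rotation as R
o=ctrl.get_obs();q=o['eef_rot'];print(R.from_quat(q[[1,2,3,0]]).as_matrix().round(3))"
```

```text
[[ 0.228  0.     0.974]
 [-0.974  0.     0.228]
 [ 0.    -1.     0.   ]]
```

View pics/tz.png

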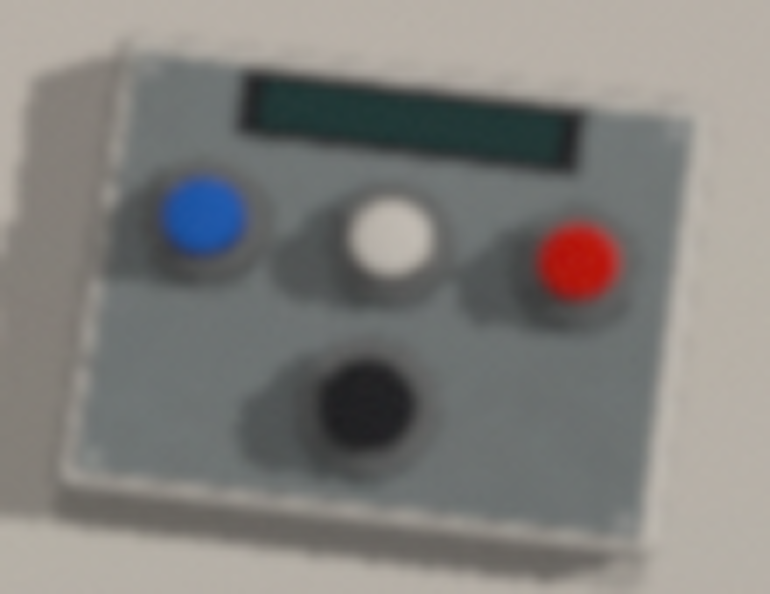

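View pics/sz.png

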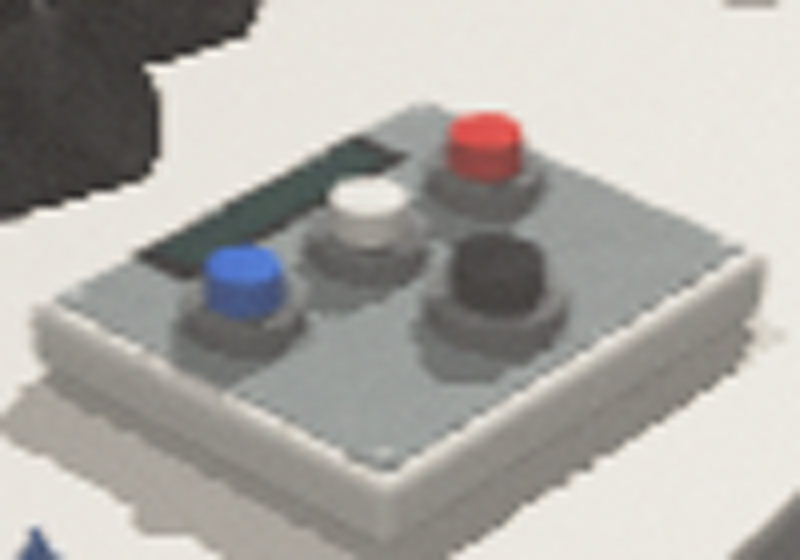

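```bash
python3 - <<'E'
from h import *
z=lambda im,x,y:(im[0]+(x+.5)/im[2]-.5,im[1]+(y+.5)/im[3]-.5)
T=(205,180,7,6.6);S=(225,195,8,8)
d={}
for n,a,b in(("blue",(203,216),(244,264)),("white",(390,235),(370,196)),("red",(579,262),(485,131)),("black",(366,405),(498,254))):
    pt=z(T,*a);ps=z(S,*b);d[n]=onplane("top",pt,.056);print(n,tri(ps,pt).round(4),onplane("top",pt,.056).round(4),onplane("side",ps,.056).round(4))
print({k:np.linalg.norm(d[k]-d["white"]).round(4) for k in d})
pt=np.array([148,248]);print(onplane("top",pt,.006), onplane("top",(145,249),.09))
E
```

```text
blue [0.5002 0.0774 0.0528] [0.4989 0.0765 0.056 ] [0.4979 0.0818 0.056 ]
white [0.4915 0.0137 0.0523] [0.4913 0.0136 0.056 ] [0.488  0.0188 0.056 ]
red [ 0.4822 -0.0494  0.0523] [ 0.4808 -0.0499  0.056 ] [ 0.4796 -0.0437  0.056 ]
black [0.4315 0.0226 0.0539] [0.4307 0.0222 0.056 ] [0.4302 0.0257 0.056 ]
{'blue': np.float64(0.0633), 'white': np.float64(0.0), 'red': np.float64(0.0644), 'black': np.float64(0.0612)}
[0.41924903 0.29037687 0.006     ] [0.41421161 0.27217794 0.09      ]
```

Emit:
apply_moves(plan="-0.3 0 0.3 0 0 0 0; -0.55 0 0.5 0 0 0 0; -0.55 0 0.5 0 0 0 0; -0.55 0 0.5 0 0 0 0; -0.55 0 0.5 0 0 0 0")

```text
time_s: 1.5
eef_pos: [0.215, -0.4107, 0.2423]
eef_rot: [-0.554, 0.554, -0.439, 0.44]
wrist_force: [0.7, -1.0, -0.7]
opening: 0.144
```

Emit:
apply_moves(plan="-0.55 0 0.5 0 0 0 0; -0.55 0 0.5 0 0 0 0; -0.55 0 0.5 0 0 0 0; -0.55 0 0.5 0 0 0 0; -0.55 0 0.5 0 0 0 0")

```text
time_s: 2.0
eef_pos: [0.3054, -0.2483, 0.2425]
eef_rot: [-0.554, 0.554, -0.439, 0.44]
wrist_force: [1.1, -0.4, 0.7]
opening: -0.001
```

Emit:
apply_moves(plan="-0.55 0 0.5 0 0 0 0; -0.55 0 0.5 0 0 0 0; -0.55 0 0.5 0 0 0 0; -0.55 0 0.5 0 0 0 0; -0.55 0 0.5 0 0 0 0")

```text
time_s: 2.5
eef_pos: [0.3959, -0.0858, 0.2427]
eef_rot: [0.554, -0.554, 0.439, -0.44]
wrist_force: [1.0, -1.0, -0.0]
opening: -0.0
```

Emit:
apply_moves(plan="-0.55 0 0.5 0 0 0 0; -0.55 0 0.5 0 0 0 0; -0.55 0 0.5 0 0 0 0; -0.3 0 0.3 0 0 0 0; 0 0 0 0 0 0 0")

```text
time_s: 3.0
eef_pos: [0.4615, 0.0302, 0.2424]
eef_rot: [0.555, -0.555, 0.438, -0.438]
wrist_force: [-0.2, 0.3, 0.5]
opening: 0.003
```

Emit:
apply_moves(plan="-0.25 0 0.32 0 0 0 0; -0.25 0 0.32 0 0 0 0; -0.25 0 0.31 0 0 0 0; 0 0.4 0 0 0 0 0; 0 0.6 0 0 0 0 0")

```text
time_s: 3.5
eef_pos: [0.5, 0.0749, 0.1936]
eef_rot: [0.555, -0.553, 0.438, -0.441]
wrist_force: [0.1, 0.1, 0.8]
opening: 0.005
```

Emit:
apply_moves(plan="0 0.6 0 0 0 0 0; 0 0.6 0 0 0 0 0; 0 0.4 0 0 0 0 0; 0 0.3 0 0 0 0 0; 0 0 0 0 0 0 0")

```text
time_s: 4.0
eef_pos: [0.4964, 0.0747, 0.0952]
eef_rot: [-0.553, 0.555, -0.441, 0.438]
wrist_force: [-0.5, -0.4, 0.1]
opening: -0.004
```

```bash
python3 - <<'E'
from h import *
t=ctrl.camera("top");s=ctrl.camera("side");o=ctrl.get_obs();print(o["eef_pos"],o["wrist_force"],o["time_s"])
p=o["eef_pos"]-[0,0,.011]
for n,im in(("top",t),("side",s)):
    u=proj(n,p);print(n,u,proj(n,[.4995,.078,.056]))
    x,y=[int(v) for v in u]
    x0=max(0,x-50);y0=max(0,y-37)
    c=cv2.resize(im[y0:y0+75,x0:x0+100,::-1],None,fx=8,fy=8,interpolation=cv2.INTER_CUBIC)
    cv2.circle(c,(int((u[0]-x0+.5)*8),int((u[1]-y0+.5)*8)),4,(0,255,0),-1)
    cv2.imwrite(f"pics/{n}1.png",c)
E
```

```text
[0.49840439 0.07487977 0.09762053] [0.00086307 0.04920157 0.17695078] 4.1
top [232.99580014 210.97168439] [232.94658056 212.04486853]
side [256.41647385 216.86655407] [255.39260893 226.79996796]
```

View pics/side1.png

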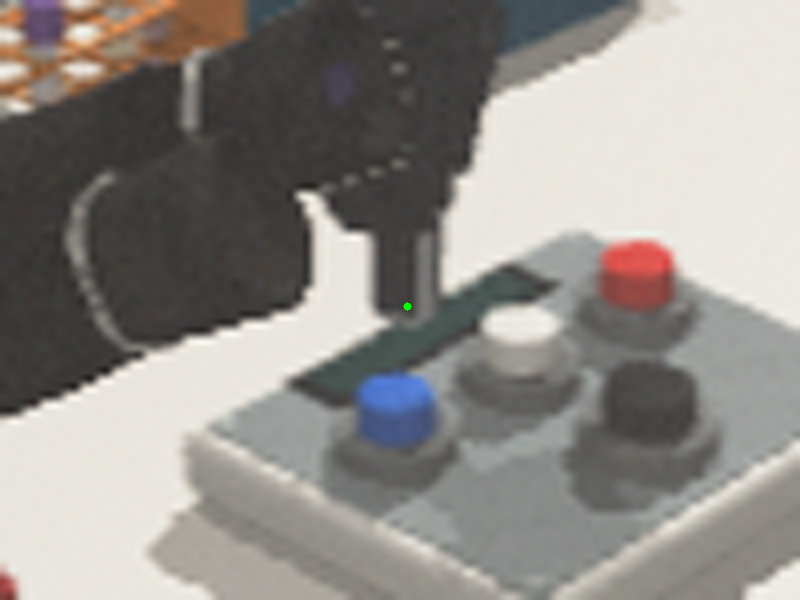

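View pics/top1.png

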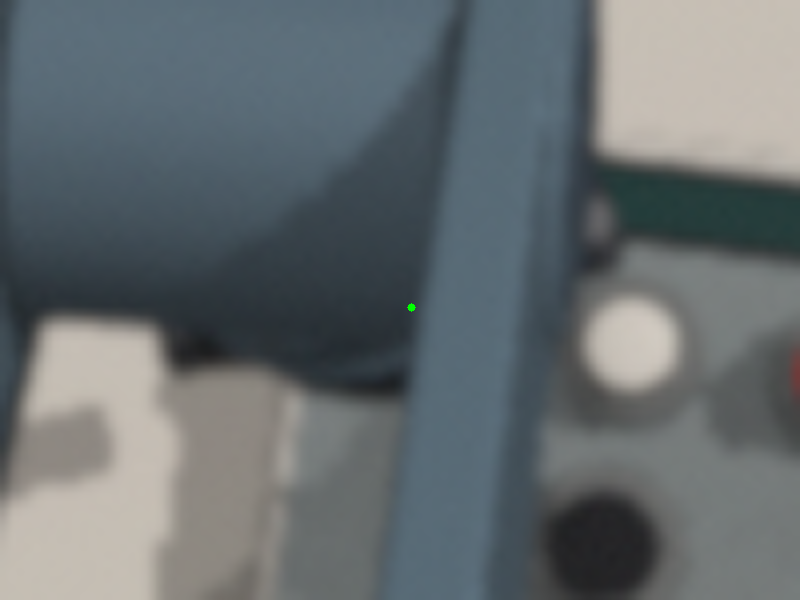

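Emit:
apply_moves(plan="-0.05 0.1 0.04 0 0 0 0; 0 0.15 0 0 0 0 0; 0 0.15 0 0 0 0 0; 0 0.06 0 0 0 0 0; 0 0 0 0 0 0 0")

```text
time_s: 4.6
eef_pos: [0.4992, 0.0785, 0.0735]
eef_rot: [-0.554, 0.554, -0.44, 0.439]
wrist_force: [-1.1, 1.0, 0.1]
opening: -0.001
```

```bash
cat >look.py <<'E'
import sys
from h import *
tag=sys.argv[1]
F=[];P=[]
s=ctrl.camera("side");
for i in range(3):
    o=ctrl.get_obs();F.append(o["wrist_force"]);P.append(o["eef_pos"]); 
    if i<2: ctrl.camera("top")
print(np.round(P,4),np.round(F,2),o["time_s"])
c=cv2.resize(s[190:265,225:325,::-1],None,fx=8,fy=8,interpolation=cv2.INTER_CUBIC)
cv2.imwrite(f"pics/s_{tag}.png",c)
E
python3 look.py a
```

```text
[[0.4995 0.0784 0.074 ]
 [0.4998 0.0784 0.0742]
 [0.4999 0.0784 0.0744]] [[ 0.25 -0.36  0.18]
 [-0.46 -0.75 -0.79]
 [ 0.64  0.49 -0.27]] 4.75
```

View pics/s_a.png

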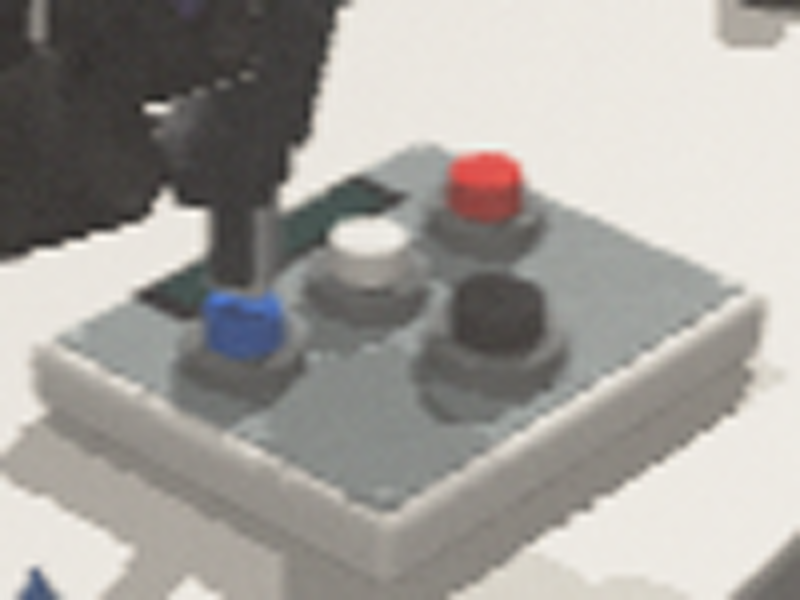

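The tips are centred just above the blue key (crop 243,300), so I'll press it slowly.

Emit:
apply_moves(plan="0 0.08 0 0 0 0 0; 0 0.06 0 0 0 0 0; 0 0.06 0 0 0 0 0; 0 0.06 0 0 0 0 0; 0 0 0 0 0 0 0")

```text
time_s: 5.25
eef_pos: [0.4999, 0.0784, 0.0612]
eef_rot: [0.554, -0.554, 0.439, -0.439]
wrist_force: [-0.7, 0.2, 3.6]
opening: 0.0
```

```bash
python3 look.py b
```

```text
[[0.4999 0.0784 0.0613]
 [0.4999 0.0784 0.0614]
 [0.4999 0.0784 0.0615]] [[-0.01  0.77  4.12]
 [-0.03 -0.05  3.8 ]
 [-0.61  0.14  3.3 ]] 5.4
```

View pics/s_b.png

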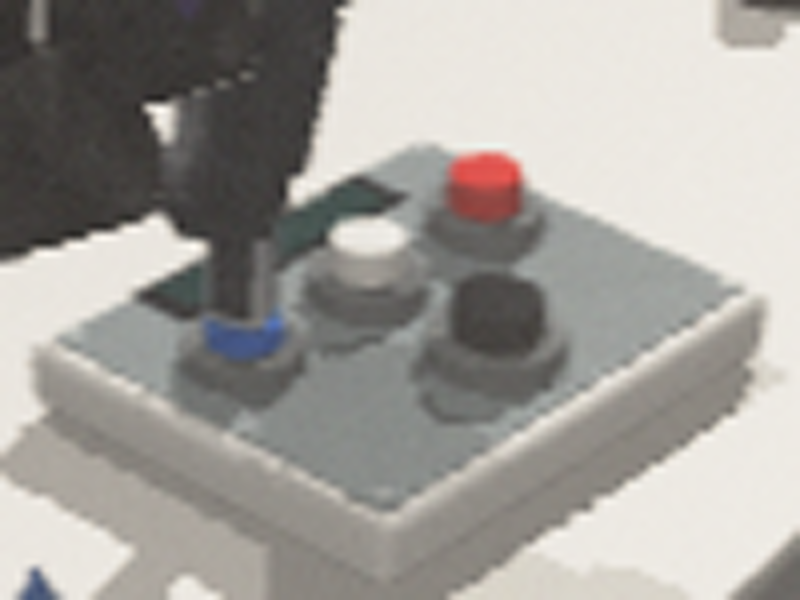

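The key is about 6 mm down (3.7 N). I'll go 2.5 mm further.

Emit:
apply_moves(plan="0 0.03 0 0 0 0 0; 0 0.03 0 0 0 0 0; 0 0 0 0 0 0 0; 0 0 0 0 0 0 0; 0 0 0 0 0 0 0")

```text
time_s: 5.9
eef_pos: [0.4999, 0.0784, 0.0584]
eef_rot: [0.554, -0.554, 0.439, -0.439]
wrist_force: [-0.2, -0.1, 4.9]
opening: 0.002
```

```bash
python3 look.py c
```

```text
[[0.4999 0.0784 0.0584]
 [0.4999 0.0784 0.0584]
 [0.4999 0.0784 0.0584]] [[-1.07  0.31  4.5 ]
 [-0.87  0.4   4.73]
 [-1.05  0.03  4.93]] 6.05
```

Emit:
apply_moves(plan="0 -0.06 0 0 0 0 0; 0 -0.15 0 0 0 0 0; 0 -0.3 0 0 0 0 0; 0 -0.35 0 0 0 0 0; 0 0 0 0 0 0 0")

```text
time_s: 6.55
eef_pos: [0.5011, 0.0783, 0.1034]
eef_rot: [0.555, -0.553, 0.438, -0.44]
wrist_force: [0.4, 0.4, 0.3]
opening: -0.003
```

Emit:
apply_moves(plan="0.18 0 -0.4 0 0 0 0; 0.2 0 -0.4 0 0 0 0; 0.2 0 -0.4 0 0 0 0; 0.18 0 -0.4 0 0 0 0; 0 0 0 0 0 0 0")

```text
time_s: 7.05
eef_pos: [0.4279, 0.0227, 0.1001]
eef_rot: [-0.553, 0.554, -0.441, 0.439]
wrist_force: [-0.2, -0.2, -0.1]
opening: 0.002
```

```bash
python3 look.py d
```

```text
[[0.4294 0.023  0.1006]
 [0.4304 0.0232 0.1009]
 [0.4309 0.0233 0.1012]] [[ 0.55 -0.39 -0.51]
 [-0.14  0.31  0.39]
 [ 0.28  0.76  0.91]] 7.2
```

View pics/s_d.png

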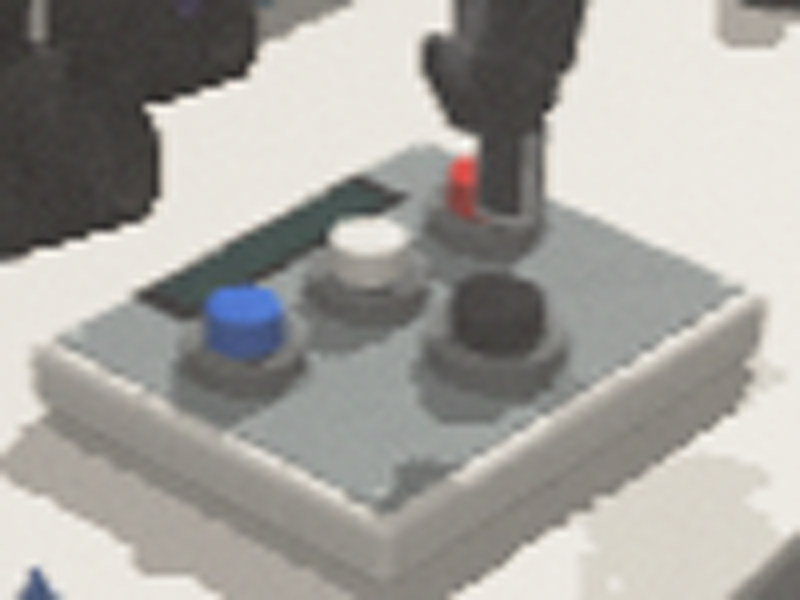

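Blue has come back up (crop 245,305). The tips are above enter, so next I descend and press it.

Emit:
apply_moves(plan="-0.03 0.15 0 0 0 0 0; 0 0.2 0 0 0 0 0; 0 0.15 0 0 0 0 0; 0 0.1 0 0 0 0 0; 0 0 0 0 0 0 0")

```text
time_s: 7.7
eef_pos: [0.4294, 0.0249, 0.0701]
eef_rot: [-0.554, 0.554, -0.44, 0.439]
wrist_force: [-0.5, 0.0, -0.2]
opening: 0.0
```

Emit:
apply_moves(plan="0 0.06 0 0 0 0 0; 0 0.06 0 0 0 0 0; 0 0.06 0 0 0 0 0; 0 0.04 0 0 0 0 0; 0 0 0 0 0 0 0")

```text
time_s: 8.2
eef_pos: [0.4306, 0.0246, 0.0604]
eef_rot: [0.554, -0.554, 0.439, -0.44]
wrist_force: [-0.8, -0.1, 3.3]
opening: -0.001
```

```bash
python3 look.py e
```

```text
[[0.4306 0.0246 0.0605]
 [0.4306 0.0246 0.0606]
 [0.4306 0.0245 0.0606]] [[ 0.43  1.14  3.63]
 [-0.4   0.28  3.52]
 [-0.9   0.48  2.73]] 8.35
```

View pics/s_e.png

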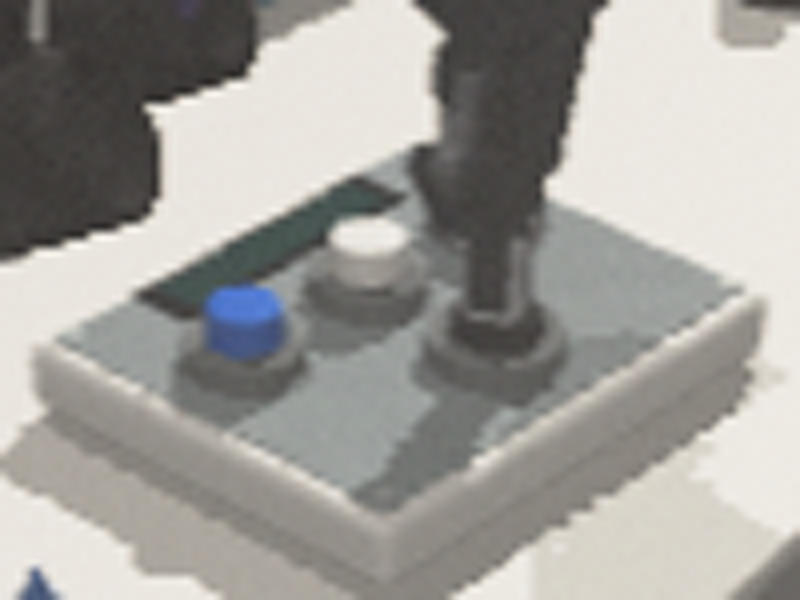

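Emit:
apply_moves(plan="0 0.03 0 0 0 0 0; 0 0.03 0 0 0 0 0; 0 0 0 0 0 0 0; 0 0 0 0 0 0 0; 0 0 0 0 0 0 0")

```text
time_s: 8.85
eef_pos: [0.4306, 0.0246, 0.0575]
eef_rot: [0.554, -0.554, 0.439, -0.44]
wrist_force: [1.4, 0.8, 4.2]
opening: 0.007
```

```bash
python3 look.py f
```

```text
[[0.4306 0.0246 0.0575]
 [0.4306 0.0246 0.0575]
 [0.4305 0.0246 0.0575]] [[ 1.84  0.78  4.22]
 [ 1.53  0.76  4.79]
 [ 1.93 -0.47  4.43]] 9.0
```

Emit:
apply_moves(plan="0 -0.06 0 0 0 0 0; 0 -0.15 0 0 0 0 0; 0 -0.4 0 0 0 0 0; 0 -0.7 0 0 0 0 0; 0 -0.7 0 0 0 0 0")

```text
time_s: 9.5
eef_pos: [0.4282, 0.025, 0.158]
eef_rot: [-0.553, 0.555, -0.441, 0.438]
wrist_force: [1.7, 0.2, -0.3]
opening: 0.002
```

Emit:
apply_moves(plan="0 -0.7 0 0 0 0 0; 0 -0.5 0 0 0 0 0; 0 -0.2 0 0 0 0 0; 0 0 0 0 0 0 0; 0 0 0 0 0 0 0")

```text
time_s: 10.0
eef_pos: [0.4291, 0.0248, 0.2263]
eef_rot: [-0.554, 0.554, -0.44, 0.439]
wrist_force: [-0.4, -0.4, -0.3]
opening: -0.001
```

```bash
python3 look.py g; python3 - <<'E'
from h import *
cv2.imwrite("pics/top_g.png",ctrl.camera("top")[:,:,::-1]);cv2.imwrite("pics/side_g.png",ctrl.camera("side")[:,:,::-1])
E
```

```text
[[0.429  0.0249 0.2259]
 [0.429  0.0249 0.2259]
 [0.4291 0.0248 0.2261]] [[-0.33  0.63  0.57]
 [ 0.05 -0.71  0.38]
 [-0.26 -0.69  0.59]] 10.15
```

View pics/s_g.png

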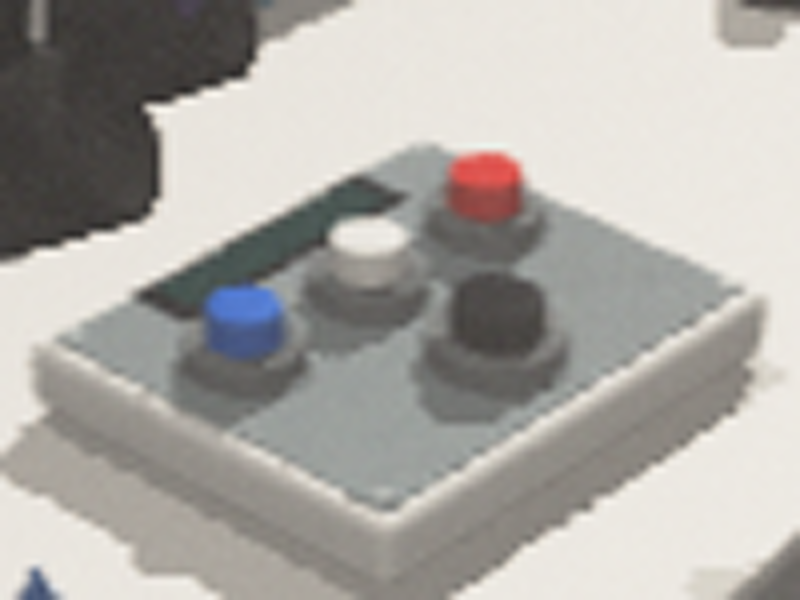

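View pics/side_g.png

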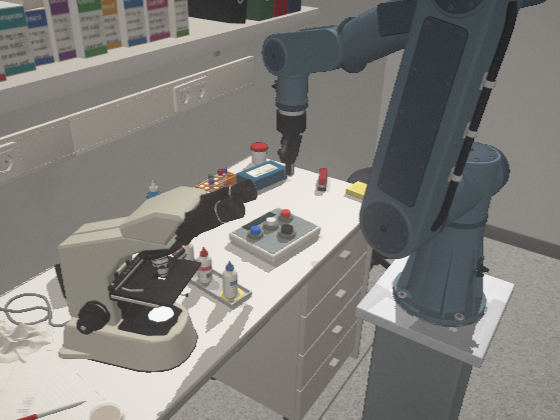

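All four keys are up, the gripper is clear at about 0.23 m, and the bottles (204,265 and 230,280), the stapler (322,180) and the notepad haven't moved.

```bash
python3 -c "
from bench import ctrl
print(ctrl.hand_in())"
```

```text
the job is handed in; nothing more can be done
None
```

I pressed the blue key and then the black enter key, letting each come back up. I then withdrew the arm and handed the job in at about 10 s. The bottle in the yellow ring has the blue cap, so blue was the colour to press.

| Key | Estimated travel | Force at the bottom |
|---|---|---|
| Blue | about 8.5 mm | about 4.7 N |
| Enter | about 9 mm | about 4.5 N |

- **Travel:** these figures come from fingertip height and spring force, because the key joints can't be read directly. The two agree to within about 1 mm.
- **Last pictures:** all four keys are up and the gripper is clear at about 0.23 m, with wrist force near zero. The red and white keys were not touched. The bottles, stapler and notepad look unmoved where they show. The side view cut off part of the notepad, and I saved but did not view the last top picture.
- **Disagreements:** the side and top cameras put the keys 3–6 mm apart in y, and triangulated key heights came out 2–4 mm below the stated 56 mm. The pressing pictures show the tips landing on both keys.

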